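# Seat a basket base in its staking jig and turn the button over it

### The arm

A 7-joint arm with a two-finger parallel gripper is mounted at the origin on the work surface. World frame = base frame: x ahead of the robot, y to its left, z up, the work surface at z = 0. Lengths are in m, angles in rad, forces in N, time in s.
With the tool pointing down it reaches from about 0.35 to 0.9 m from the base axis. Payload 8.1 kg.
Tool frame: the origin (TCP) lies at the very end of the fingers, on their centre line; the grasp point (between the pads) lies 19 mm behind it; z points along the fingers, y is the direction in which the jaws open and shut (so a half turn about z gives the same grasp; the last joint's range is limited). The gripper opens to 85 mm and grips with 20 to 120 N. Pads are 22 mm wide; open, the fingers measure 114 mm over their backs; the gripper's body (76 mm by 85 mm) begins 54 mm behind the grasp point. The pads swing forward as they close: fully open they stand 13 mm farther back than shut.
Start: joints at [1.206, 0.434, 0.025, 1.573, -0.012, 1.134, -0.075], TCP at [0.162, -0.604, 0.193] pointing down, gripper open.
Joint ranges: [-2.62, 2.62], [-0.44, 2.09], [-1.27, 1.32], [0.08, 2.57], [-1.32, 4.46], [0.12, 2], [-2.74, 2.74]. Speed limits (rad/s): [2.22, 2.22, 3.01, 3.01, 3.14, 3.14, 3.14].

### API

Orientations are given as a rotation vector (axis times angle).
In Python, from bench import arm, viewer gives the robot as it stands.
- The arm moves only by the tool arm_command, never from a script. Its argument "deltas" is a list of rows, each a list of 5 numbers: the shift along the tool's x, y, z in mm, then the turn about the tool's z in degrees, then the opening, from 0 (shut) to 1 (fully open). A call has 1 to 20 rows; each row shifts and turns the commanded pose from where the row before left it, along the tool's axes as they then stand; what a row does not reach is not made up. A row lasts 1/10 s, in which the tool goes at most 50 mm and 8.59 degrees, less where a joint would pass 70% of its speed; a pose out of reach is approached as far as the arm can. A call with a gripper value outside its range is refused whole. The fingers move at their own pace and stop on an object; "newtons" is the grip in N (left out, the last holds). Time passes only in rows, so rows that do not move let the fingers close. It gives the time, the measured TCP pose, the force and the opening at its end, in the units of the state.
- arm.state(): the state, without advancing time (a new reading comes with each control period).
- viewer.get_image(name): name is "scene" or "top" or "wrist"; returns a dict with "pixels" (384x512x3 uint8, red, green, blue), "range_z" (384x512 float32, m along the optical axis (not along the pixel's ray), 0 where there is no reading), "fx", "fy", "cx", "cy" (pixels), "R" (3x3) and "t" (3): a world point X has camera coordinates R X + t. Camera axes: x right, y down, z forward; pixel columns grow to the right and rows downward; lengths in m; the calibration is good to about 2 mm. A picture is of the moment at which its call begins.
- arm.finish_job(): hands the job in, once; it reports no verdict.
Trained networks look in a picture, given as the dict that the camera call returned (one of the last four; its "shot" number tells which), for a name from the list of things; names that differ only in an ending like _2 or _b are one class to them, and where a whole thing is asked for, a point or a joint stands for the part that bears it (a point fixed in the world has none). Each returns a list of dicts, best first, with "score" (0 to 1); they miss things now and then, are a little off and sometimes report something else, mostly with a low value. They report only what shows in the picture. A call takes as long as a camera call. They do not tell look-alikes from the thing itself.
- viewer.trace(query, picture): "mask" (384x512 bool, what is visible of it) and "bbox" ([left, top, width, height] in pixels, round what is visible of it).
- viewer.mark_of(query, picture): "centre" ([column, row] in pixels: a listed point, or the origin of a listed thing).
The state is a dict: "t": time; "q": joint angles; "joint_velocities": joint speeds; "tau": joint torques, N m; "position": TCP position; "eef_rot": TCP orientation; "force": force on the tool from outside, world axes, zero at the start; "wrist_torque": the same for the moment, N m; "finger_gap": opening from 0.0 (shut) to 1.0 (fully open).
Only numpy, scipy, OpenCV 4.12 (cv2) and the standard library are available. Lean on these libraries where they do the work, as an engineer would, in place of code of your own. Each camera call takes 0.05 s, during which the arm holds its last target. There are 200 camera calls.

### The job

Get the pale drilled basket base ready for its stakes: nudge it with your fingertips across the top of the jig board until it drops flat into the round nest, then push the blue turn button right round so that it points across the middle of the base and keeps it in. Only push, gently: do not pinch or lift the base or the button, and leave the brass weight and the other things on the bench where they are.

Things in the scene. Friction and masses are not known exactly. Their poses are not given: they have to be found in the camera images.
- jig: Staking jig screwed to the bench: a brown board 200 mm (its x) by 360 mm (its y) by 20 mm thick, so its flat top, the deck, is 20 mm above the bench. Origin at the centre of its underside, z up. It carries the nest and the turn button towards its +y end; the rest of the deck is flat and open, with no walls. It does not move.
- nest (a point): Centre of the floor of the nest, a round blind recess in the deck, 94 mm across and 8 mm deep with a 2 mm bevel at its mouth, 85 mm from the board's centre along its +y. The floor is 12 mm above the bench. The base's front dips in when its centre is about 14 mm short of the nest's; it falls flat within about 2 mm.
- base: The pale birch-ply basket base: a loose disc 90 mm across, 9 mm thick, about 45 g, with 19 small dark drill holes near its edge. Origin at the centre of its underside, z up. It starts flat on the deck on the board's -y side of the nest, centres 105 to 145 mm apart. It slides when pushed; seated, its top stands 1 mm above the deck.
- turn_button (a joint): Angle of the turn button about its pivot. 0: it points along the board's +x, clear of the nest; grows clockwise seen from above; 1.571: it points along the board's -y, over the nest's centre. Stops at -0.6 and 1.75. Starts at -0.5 to 0.25. Light friction (about 1 N at its end) keeps it where it is left. A base lying on the deck cannot pass under it; a seated one can.
- button_pivot (a point): Pivot axis of the turn button at deck height: on the board's centre line, 150 mm from its centre along +y. The button is a blue-painted bar 18 mm wide with round ends, reaching 62 mm from the axis; underside 3 mm, top 15 mm above the deck; pivot end 24 mm across, screw head 19 mm above the deck. A brass stop pin, 6 by 14 mm, stands 19 mm from the axis on the board's -x side.
- button_end (a point): On the top face of the turn button near its free end, 53 mm from the pivot axis, 15 mm above the deck. The bar ends 9 mm beyond.
- weight: Brass basket weight, 38 mm in diameter, 42 mm high with a knob, standing on the deck near the (-x, +y) corner of the board. Origin at the centre of its underside. Leave alone.
- spare_base: Dark walnut basket base of another size, 120 mm in diameter, 9 mm thick, lying on the bench. Origin at the centre of its underside. Leave alone.
- twine: Standing spool of golden twine, 60 mm in diameter, 85 mm high. Origin at the centre of its underside. Leave alone.
- glue: White glue bottle with an orange label, 62 mm in diameter, 150 mm high. Origin at the centre of its underside. Leave alone.
- tub: Open whitish plastic tub, 90 mm across its rim, 55 mm high. Origin at the centre of its underside. Leave alone.
- bodkin: Bodkin with a wooden handle and a steel shaft, 190 mm long, lying on the bench. Leave alone.
- side_cutters: Side cutters with red handles, about 140 mm long and 60 mm wide, lying on the bench. Leave alone.
- rule: Wooden rule 200 mm long, 28 mm wide, 5 mm thick, lying on the bench. Origin at the centre of its underside. Leave alone.
There are look-alikes about, which are no part of the job. What is meant by the base is not red, and is the smaller of those in its own colour.

How it is judged:
By the outcome, as a careful person would: the job done as asked, in the order asked, and still so for the second after the job is handed in, with the robot touching nothing.
It also fails if it takes over 48 s, if anything falls off the work surface, if the arm or the gripper's body presses on something with over 40 N, if the wrist force passes 120 N, or if a joint passes its speed limit or range.

## Working session

There is one attempt and no reset: what is moved stays moved. The work goes in short steps, Python scripts to look and compute and a tool call to move; the robot and the scene stay as the last step left them, time stands still between calls to the robot, and variables do not carry over. Pictures are saved under pics/ and viewed, about 8 in all and at most 12, crops included, and the job is handed in when it is done.

Besides the shell and the picture viewer there is one more tool, called as name([rows], argument=value, ...), one row to a line, values as JSON. arm_command: Moves the arm, as the interface text tells. Its arguments: {"type":"object","properties":{"deltas":{"type":"array"},"newtons":{"type":"number"}},"required":["deltas"]}

```bash
mkdir -p pics
cat > h.py <<'E'
import numpy as np, cv2
from bench import arm, viewer
def w(p,c,z):
    # pixel -> world on plane z
    d=np.array([(c[0]-p['cx'])/p['fx'],(c[1]-p['cy'])/p['fy'],1.]); R=np.array(p['R']); t=np.array(p['t'])
    o=-R.T@t; d=R.T@d; return o+d*(z-o[2])/d[2]
def px(p,X):
    c=np.array(p['R'])@np.array(X)+p['t']; return c[:2]/c[2]*[p['fx'],p['fy']]+[p['cx'],p['cy']]
def save(p,n,box=None,s=1):
    im=p['pixels'][:,:,::-1]
    if box: im=im[box[1]:box[3],box[0]:box[2]]
    cv2.imwrite('pics/'+n,cv2.resize(im,None,fx=s,fy=s))
E
python3 - <<'E'
from h import *
for n in ['top','scene']:
    p=viewer.get_image(n); save(p,n+'0.png',None,1.5 if n=='top' else 1)
    for q,z in [('jig',0),('nest',.012),('base',.02),('button_pivot',.02),('button_end',.035),('weight',.02)]:
        for r in viewer.mark_of(q,p)[:3]: print(n,q,round(r['score'],2),np.round(r['centre'],1),w(p,r['centre'],z).round(4))
s=arm.state();print(s['position'],s['eef_rot'],s['force'],s['t'])
E
```

```text
top jig 0.86 [258.1 179.3] [ 0.5508 -0.0583  0.    ]
top nest 0.75 [232.8 176.9] [0.5589 0.0293 0.012 ]
top nest 0.68 [374.3 148.5] [ 0.6499 -0.4683  0.012 ]
top nest 0.31 [382.3 223.9] [ 0.3861 -0.4762  0.012 ]
top base 0.81 [266.6 182. ] [ 0.5373 -0.0866  0.02  ]
top base 0.78 [331.3 166.3] [ 0.5876 -0.3118  0.02  ]
top base 0.58 [261.8 244.1] [ 0.3273 -0.0647  0.02  ]
top button_pivot 0.94 [212.3 176.3] [0.561  0.0993 0.02  ]
top button_pivot 0.25 [142.5 166.6] [0.5999 0.3394 0.02  ]
top button_end 0.59 [217.8 157.3] [0.6238 0.0786 0.035 ]
top weight 0.52 [206.7 193.4] [0.5021 0.1187 0.02  ]
scene jig 0.6 [231.4 207. ] [ 0.558  -0.0522  0.    ]
scene jig 0.41 [265.4 231.5] [0.5676 0.0886 0.    ]
scene base 0.66 [168.3 180.5] [ 0.6176 -0.2711  0.02  ]
scene base 0.6 [277.5 174.3] [ 0.359  -0.0373  0.02  ]
scene button_pivot 0.8 [266.7 232.8] [0.5844 0.1066 0.02  ]
scene button_end 0.47 [248.3 231.2] [0.624  0.0761 0.035 ]
scene weight 0.66 [267.9 231.3] [0.578  0.1054 0.02  ]
scene weight 0.61 [287.5 220.6] [0.5095 0.1192 0.02  ]
[ 0.16174029 -0.60374712  0.19314447] [3.11464448e+00 4.09840833e-01 6.23913602e-06] [-1.07204923 -0.19614613 -0.72962258] 0.7
```

View pics/top0.png

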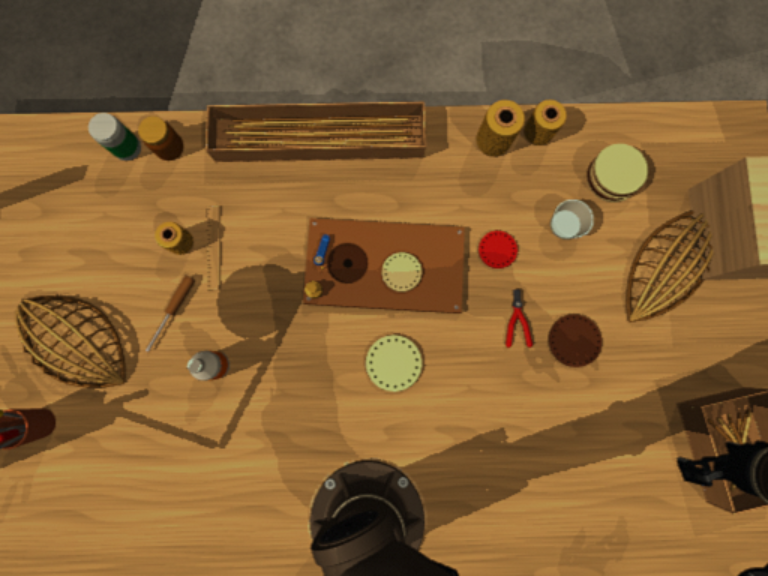

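The top view (1.5x scale) shows the pale small base on the deck at (402,271) and the nest at (347,262). The button is at (321,250), pointing roughly +x, and the weight is at (313,289). The larger pale disc at (394,362) and the red disc at (498,249) are look-alikes. Board +y runs left in the image, yawed about -0.065 rad. I'll go to a hover just behind the base.

arm_command([
  [33,-24,0,0,0.5],
  [33,-24,0,0,0.5],
  [33,-24,0,0,0.5],
  [33,-24,0,0,0.5],
  [33,-24,0,0,0.5],
  [33,-24,0,0,0.5],
  [33,-24,0,0,0.5],
  [33,-24,0,0,0.5],
  [33,-24,0,0,0.5],
  [33,-24,0,0,0.5],
  [33,-24,0,0,0.5],
  [33,-24,0,0,0.5],
  [33,-24,0,0,0.5],
  [33,-24,0,0,0.5],
])

```text
t: 2.1
position: [0.522, -0.1583, 0.1933]
eef_rot: [3.114, 0.41, 0.001]
force: [1.2, 0.0, -0.4]
finger_gap: 0.501
```

arm_command([
  [0,0,8,-8,0.5],
  [0,0,8,-8,0.5],
  [0,0,8,-8,0.5],
  [0,0,8,-8,0.5],
  [0,0,8,-8,0.5],
  [0,0,8,-8,0.5],
  [0,0,8,-8,0.5],
  [0,0,8,-8,0.5],
  [0,0,0,0,0.5],
])

```text
t: 3.0
position: [0.5203, -0.1597, 0.1282]
eef_rot: [-2.421, -2.0, 0.001]
force: [0.3, 0.3, 0.8]
finger_gap: 0.502
```

Run:
```python
from h import *
from scipy.spatial.transform import Rotation as Ro
s=arm.state();print(s['t'],s['position'],'\n',Ro.from_rotvec(s['eef_rot']).as_matrix().round(3),s['finger_gap'],s['force'])
for n in ['wrist','top']:
    p=viewer.get_image(n); save(p,n+'1.png')
    for q,z in [('nest',.012),('base',.02),('button_pivot',.02),('button_end',.035),('weight',.02),('jig',0)]:
        for r in viewer.mark_of(q,p)[:2]: print(n,q,round(r['score'],2),np.round(r['centre'],1),w(p,r['centre'],z).round(4))
    for r in viewer.trace('base',p)[:2]:
        m=cv2.moments(r['mask'].astype(np.uint8),True); c=(m['m10']/m['m00'],m['m01']/m['m00'])
        print('trace',r['score'],c,w(p,c,.029),r['bbox'])
```

```text
3.0 [ 0.52031372 -0.15971919  0.12818538] 
 [[ 0.189  0.982 -0.002]
 [ 0.982 -0.189  0.001]
 [ 0.    -0.002 -1.   ]] 0.5021340940981155 [0.31152997 0.28645914 0.81757375]
wrist base 0.68 [338.8 287.4] [ 0.5899 -0.3011  0.02  ]
wrist base 0.59 [264.3 107. ] [ 0.5417 -0.0878  0.02  ]
wrist jig 0.81 [276.2  64.3] [ 0.5609 -0.0507  0.    ]
trace 0.93 (355.3627797408716, 271.19199057714957) [ 0.60843182 -0.27711277  0.029     ] [332.0, 255.0, 42.8, 33.0]
trace 0.83 (61.565150819170114, 120.97366406369622) [ 0.35200003 -0.06385909  0.029     ] [3.4, 59.0, 122.4, 130.5]
top nest 0.78 [232.9 173.1] [0.5723 0.0288 0.012 ]
top base 0.94 [260.8 245.8] [ 0.3218 -0.0612  0.02  ]
top base 0.69 [265.6 178.6] [ 0.5492 -0.0835  0.02  ]
top button_pivot 0.59 [212.2 177.9] [0.5554 0.0997 0.02  ]
top button_end 0.59 [217.3 154.6] [0.6333 0.0803 0.035 ]
top weight 0.48 [209.1 192.9] [0.5037 0.1105 0.02  ]
top jig 0.87 [257.  179.6] [ 0.5498 -0.0544  0.    ]
top jig 0.32 [141.4 162.6] [0.6188 0.3497 0.    ]
trace 0.78 (262.0118043844857, 241.51602023608768) [ 0.33586535 -0.06534363  0.029     ] [244.4, 224.5, 37.8, 38.2]
trace 0.73 (266.9380530973451, 180.99823008849557) [ 0.53919722 -0.08741916  0.029     ] [252.4, 167.5, 26.8, 28.7]
```

View pics/wrist1.png

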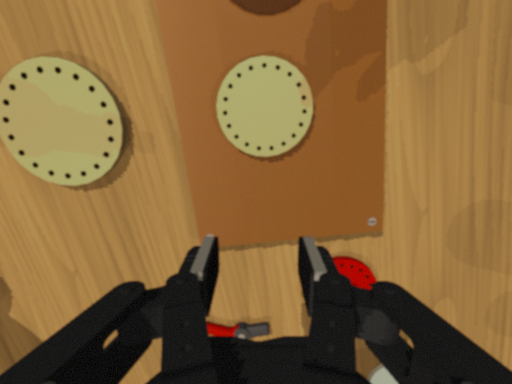

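The wrist view shows the base at (264,107), ahead of the two fingertips at (205,250) and (312,250). The deck is clear, and the red disc is off the board at (355,270). Next I'll refine the base and nest positions by colour and geometry.

Run:
```python
from h import *
p=viewer.get_image('wrist'); q=viewer.get_image('top')
def blob(p,lo,hi,near,z):
    h=cv2.cvtColor(p['pixels'],cv2.COLOR_RGB2HSV); m=cv2.inRange(h,lo,hi)
    m=cv2.morphologyEx(m,cv2.MORPH_CLOSE,np.ones((5,5)))
    n,l,st,c=cv2.connectedComponentsWithStats(m); u=px(p,near)
    i=1+np.argmin([np.hypot(*(x-u))+(1e4 if s[4]<40 else 0) for x,s in zip(c[1:],st[1:])])
    cnt=max(cv2.findContours((l==i).astype(np.uint8),0,2)[0],key=cv2.contourArea)
    e=cv2.fitEllipse(cnt); return w(p,e[0],z).round(4),e,st[i]
for P in(p,q):
    u=px(P,[.54,-.087,.029]); print(u,cv2.cvtColor(P['pixels'],cv2.COLOR_RGB2HSV)[int(u[1]),int(u[0])])
    print(blob(P,(22,70,100),(40,200,255),[.54,-.087,.029],.029))
import cv2
im=cv2.imread('pics/top0.png'); im=cv2.resize(im,(512,384),interpolation=cv2.INTER_AREA)
hs=cv2.cvtColor(im,cv2.COLOR_BGR2HSV); u=px(q,[.56,.029,.012]); print('nest',u)
for X in [[.56,.029,.012],[.52,-.03,.02],[.48,-.15,.02]]: a=px(q,X).astype(int); print(hs[a[1],a[0]])
a=px(p,[.54,-.15,.02]).astype(int);print(a,cv2.cvtColor(p['pixels'],cv2.COLOR_RGB2HSV)[a[1],a[0]])
for c in [(313,218),(468,228),(463,312),(305,302)]: print(w(q,np.array(c)/1.5,.02).round(4))
save(q,'topc.png',(195,135,325,220),6)
```

```text
[261.36669958 106.79638259] [ 28  99 173]
(array([ 0.5414, -0.0866,  0.029 ]), ((262.74798583984375, 106.08113098144531), (94.26295471191406, 100.0145263671875), 175.55718994140625), array([ 215,   56,   97,  101, 7537], dtype=int32))
[266.808411   180.76840809] [ 29 101 207]
(array([ 0.5394, -0.0893,  0.029 ]), ((267.4899597167969, 180.92921447753906), (25.041851043701172, 26.372814178466797), 89.13774108886719), array([255, 168,  26,  26, 541], dtype=int32))
nest [232.89182683 176.59350793]
[ 13 153  15]
[ 13 192 113]
[ 13 192 114]
[272 169] [ 15 184 143]
[0.6708 0.1114 0.02  ]
[ 0.6397 -0.2474  0.02  ]
[ 0.4449 -0.2269  0.02  ]
[0.4752 0.1302 0.02  ]
```

View pics/topc.png

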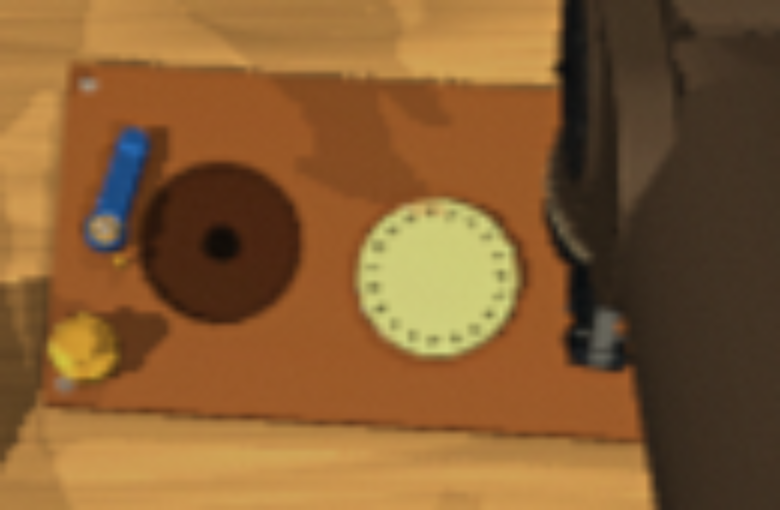

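The base is at about (0.540, -0.088), roughly 120 mm from the nest at about (0.564, 0.029), which matches the 105–145 mm given. Descending behind it with a 6 mm lateral correction.

arm_command([
  [0,2,25,0,0.5],
  [0,2,25,0,0.5],
  [0,2,25,0,0.5],
  [0,0,18,0,0.5],
  [0,0,10,0,0.5],
  [0,0,3,0,0.5],
  [0,0,0,0,0.5],
])

```text
t: 4.6
position: [0.5271, -0.1608, 0.0233]
eef_rot: [2.424, 1.998, 0.0]
force: [-0.4, 1.0, 0.1]
finger_gap: 0.502
```

Run:
```python
from h import *
s=arm.state();print(s['t'],s['position'],s['force'])
p=viewer.get_image('wrist'); save(p,'wrist2.png')
X=[];R=np.array(p['R']);t=np.array(p['t'])
v,u=np.mgrid[:384,:512];Z=p['range_z'];C=np.stack([(u-p['cx'])/p['fx']*Z,(v-p['cy'])/p['fy']*Z,Z],-1)
W=(C-t)@R
for (a,b) in [(185,225),(295,335)]:
    m=(u>a)&(u<b)&(v>225)&(v<300)&(Z>0)&(W[...,2]>.0245)
    k=W[m]; print(k[:,2].min(),k[np.argsort(k[:,2])[:3]], len(k))
print('deck z',W[150,265],'disc',W[100,262])
```

```text
4.6 [ 0.52711007 -0.16077776  0.02326815] [-0.41185998  0.95057245  0.12942982]
0.06249896007924198 [[ 0.50755234 -0.15794411  0.06249896]
 [ 0.50787167 -0.15668269  0.0626512 ]
 [ 0.50813604 -0.15584707  0.06314965]] 1843
0.06257986406409148 [[ 0.55030491 -0.16376398  0.06257986]
 [ 0.5500961  -0.16467055  0.06310591]
 [ 0.55000156 -0.16523586  0.06316621]] 1962
deck z [ 0.54245465 -0.11249646  0.02881486] disc [ 0.54606433 -0.08390734  0.02898111]
```

View pics/wrist2.png

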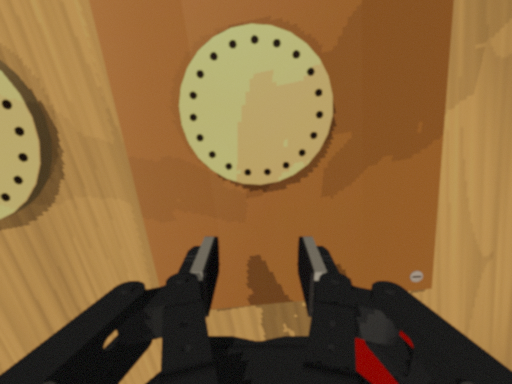

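The base is at (257,104), between the fingertips at (208,240) and (305,240). The depth reading for the tips (z 0.0625) doesn't fit the TCP height, so I'll check it by projection before pushing.

Run:
```python
from h import *
p=viewer.get_image('wrist'); s=arm.state(); T=np.array(s['position']); x=np.array([.189,.982,0]); y=np.array([.982,-.189,0])
print('cam',-np.array(p['R']).T@p['t'])
for z in(0.0233,.03,.045,.0625):
  for sgn in(-1,1): print(z,px(p,[*(T+sgn*.0215*y+.011*x)[:2],z]).round(1),px(p,[*(T+sgn*.0215*y-.011*x)[:2],z]).round(1))
Z=p['range_z']; print(Z[230:300:8,208].round(3),Z[230:300:8,195].round(3),Z[230:300:8,306].round(3))
```

```text
cam [ 0.54349479 -0.08654992  0.20445379]
0.0233 [223.6 207.9] [224.8 238.1]
0.0233 [288.2 207.8] [287.3 237.9]
0.03 [222.4 211.5] [223.7 242.5]
0.03 [289.2 211.3] [288.3 242.3]
0.045 [219.4 220.3] [221.  253.5]
0.045 [291.9 220.1] [290.7 253.3]
0.0625 [215.3 232.7] [217.1 268.8]
0.0625 [295.5 232.5] [294.1 268.6]
[0.201 0.148 0.14  0.132 0.124 0.122 0.122 0.123 0.122] [0.201 0.203 0.147 0.139 0.124 0.118 0.111 0.107 0.102] [0.2   0.147 0.139 0.131 0.13  0.129 0.129 0.13  0.131]
```

Run:
```python
from h import *
p=viewer.get_image('scene'); s=arm.state(); T=np.array(s['position']); y=np.array([.982,-.189,0])
u=px(p,T); print(u,[px(p,T+k*.0215*y).round(0) for k in(-1,1)])
x0,y0=int(u[0])-60,int(u[1])-60; im=p['pixels'][:,:,::-1].copy()[y0:y0+100,x0:x0+120]; im=cv2.resize(im,None,fx=6,fy=6,interpolation=cv2.INTER_CUBIC)
for k in(-1,1):
  a=((px(p,T+k*.0215*y)-[x0,y0]+.5)*6).astype(int); cv2.circle(im,tuple(int(i) for i in a),4,(255,0,255),1)
cv2.imwrite('pics/sc3.png',im)
```

```text
[213.1517093  181.01559124] [array([219., 179.]), array([207., 184.])]
```

View pics/sc3.png

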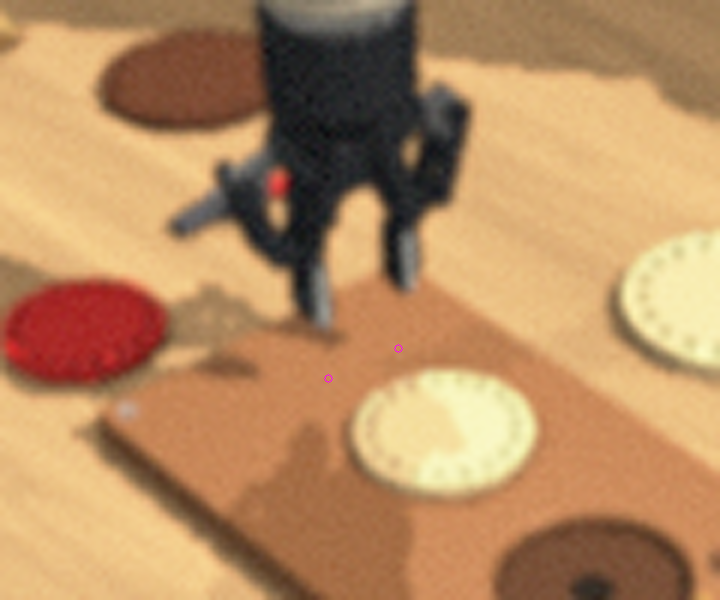

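The scene view shows the actual fingertips at crop (320,325) and (403,288), well above the predicted TCP markers at (328,378) and (398,348). Both cameras therefore put the tips about 35 mm above the reported TCP, with the horizontal position agreeing. I'll go down part way and re-measure the tip clearance rather than trust either number.

arm_command([
  [0,0,6,0,0.5],
  [0,0,6,0,0.5],
  [0,0,6,0,0.5],
  [0,0,0,0,0.5],
])

```text
t: 5.15
position: [0.5262, -0.1606, 0.004]
eef_rot: [-2.423, -1.997, 0.002]
force: [-0.2, -0.5, 0.1]
finger_gap: 0.502
```

```bash
cat >> h.py <<'E'
def cloud(p):
    v,u=np.mgrid[:384,:512];Z=p['range_z'];C=np.stack([(u-p['cx'])/p['fx']*Z,(v-p['cy'])/p['fy']*Z,Z],-1)
    return u,v,Z,(C-p['t'])@np.array(p['R'])
E
python3 - <<'E'
from h import *
s=arm.state();print(s['t'],s['position'],s['force'])
p=viewer.get_image('wrist'); u,v,Z,W=cloud(p); print('cam',-np.array(p['R']).T@p['t'])
for c in(208,212,306,310): print(c,[(r,round(float(Z[r,c]),4),W[r,c].round(4).tolist()) for r in range(230,246,2)])
print('deck',W[215,180:340:40].round(4).tolist(),'disc',W[100,262])
q=viewer.get_image('scene'); T=s['position']
print([px(q,T+np.array([0,0,k])).round(1) for k in(0,.02,.035)])
u,v,Z,W=cloud(q)
m=np.hypot(W[...,0]-T[0],W[...,1]-T[1])<.05
m&=(W[...,2]>.033)&(W[...,2]<.09)
k=W[m]; print(len(k),np.sort(k[:,2])[:10].round(3))
E
```

```text
5.15 [ 0.5261731  -0.16063706  0.0040489 ] [-0.24465885 -0.52611808  0.07837078]
cam [ 0.5426462  -0.08648371  0.18475923]
208 [(230, 0.1794, [0.4977, -0.1528, 0.0199]), (232, 0.1803, [0.4972, -0.1544, 0.0195]), (234, 0.1801, [0.497, -0.1555, 0.0199]), (236, 0.1802, [0.4968, -0.1567, 0.0202]), (238, 0.1478, [0.5048, -0.145, 0.0501]), (240, 0.1449, [0.5054, -0.1448, 0.0531]), (242, 0.143, [0.5057, -0.145, 0.0551]), (244, 0.1423, [0.5057, -0.1456, 0.056])]
212 [(230, 0.1784, [0.5004, -0.153, 0.0208]), (232, 0.1793, [0.4999, -0.1545, 0.0203]), (234, 0.1805, [0.4994, -0.1561, 0.0196]), (236, 0.1812, [0.499, -0.1575, 0.0193]), (238, 0.1482, [0.5068, -0.1456, 0.0498]), (240, 0.1457, [0.5072, -0.1455, 0.0523]), (242, 0.1433, [0.5076, -0.1454, 0.0549]), (244, 0.1407, [0.5081, -0.1453, 0.0575])]
306 [(230, 0.1785, [0.5573, -0.1641, 0.0206]), (232, 0.1803, [0.5573, -0.1661, 0.0193]), (234, 0.1795, [0.557, -0.1669, 0.0204]), (236, 0.1802, [0.5568, -0.1684, 0.0201]), (238, 0.1474, [0.554, -0.1544, 0.0504]), (240, 0.1454, [0.5537, -0.1545, 0.0525]), (242, 0.1438, [0.5534, -0.1546, 0.0543]), (244, 0.1411, [0.553, -0.1543, 0.057])]
310 [(230, 0.1783, [0.5597, -0.1645, 0.0207]), (232, 0.1786, [0.5595, -0.1658, 0.0208]), (234, 0.1791, [0.5594, -0.1672, 0.0207]), (236, 0.1794, [0.5592, -0.1685, 0.0208]), (238, 0.1478, [0.5561, -0.155, 0.05]), (240, 0.1446, [0.5556, -0.1545, 0.0532]), (242, 0.1418, [0.5552, -0.1541, 0.056]), (244, 0.1417, [0.555, -0.1549, 0.0565])]
deck [[0.4835, -0.1397, 0.0206], [0.5074, -0.1444, 0.0202], [0.5313, -0.1491, 0.0202], [0.5553, -0.1544, 0.0185]] disc [ 0.5448456  -0.08411659  0.02947841]
[array([213.9, 185.8]), array([213.6, 180.8]), array([213.3, 177. ])]
149 [0.045 0.046 0.047 0.047 0.047 0.048 0.048 0.048 0.048 0.049]
```

At TCP z 0.004 there's no contact, although that is below the deck. So the tips really sit about 42 mm above the reported TCP, at roughly z 0.046. Lowering further in two stages while watching force and clearance.

arm_command([
  [0,0,6,0,0.5],
  [0,0,6,0,0.5],
  [0,0,5,0,0.5],
  [0,0,0,0,0.5],
  [0,0,0,0,0.5],
])

```text
t: 5.75
position: [0.5268, -0.1607, -0.0121]
eef_rot: [-2.424, -1.998, 0.0]
force: [-0.6, 0.6, 0.6]
finger_gap: 0.493
```

```bash
cat > tip.py <<'E'
from h import *
s=arm.state();print(s['t'],s['position'],s['force'])
p=viewer.get_image('wrist'); u,v,Z,W=cloud(p)
for c in(208,212,306,310): print(c,[(r,W[r,c].round(4).tolist()) for r in (236,238,239,240)])
q=viewer.get_image('scene'); T=s['position']; u,v,Z,W=cloud(q)
m=(np.hypot(W[...,0]-T[0],W[...,1]-T[1])<.05)&(W[...,2]>.0225)&(W[...,2]<.09); m[:]=cv2.morphologyEx(m.astype(np.uint8),cv2.MORPH_OPEN,np.ones((2,2)))>0
print(np.sort(W[m][:,2])[:12].round(3))
E
python3 tip.py
```

```text
5.75 [ 0.52681526 -0.16069885 -0.01210901] [-0.64994209  0.58946082  0.59189681]
208 [(236, [0.5015, -0.1505, 0.0186]), (238, [0.5058, -0.1446, 0.0351]), (239, [0.5058, -0.1449, 0.0355]), (240, [0.506, -0.1449, 0.0367])]
212 [(236, [0.5043, -0.1501, 0.0207]), (238, [0.5076, -0.1452, 0.0344]), (239, [0.508, -0.1449, 0.0364]), (240, [0.5078, -0.1456, 0.036])]
306 [(236, [0.556, -0.1601, 0.0206]), (238, [0.5547, -0.1547, 0.0337]), (239, [0.5545, -0.1545, 0.0352]), (240, [0.5543, -0.1545, 0.0363])]
310 [(236, [0.5582, -0.1607, 0.0203]), (238, [0.5567, -0.1553, 0.0334]), (239, [0.5565, -0.155, 0.0351]), (240, [0.5563, -0.1549, 0.0364])]
[-0.002 -0.002 -0.002 -0.001 -0.001  0.001  0.017  0.018  0.018  0.018
  0.019  0.019]
```

arm_command([
  [0,0,3,0,0.5],
  [0,0,3,0,0.5],
  [0,0,2,0,0.5],
  [0,0,0,0,0.5],
  [0,0,0,0,0.5],
])

```text
t: 6.35
position: [0.5269, -0.1608, -0.0199]
eef_rot: [-2.424, -1.998, 0.0]
force: [-1.8, -0.1, 2.5]
finger_gap: 0.497
```

```bash
python3 tip.py | head -5
```

```text
6.35 [ 0.52689346 -0.16076545 -0.01990189] [-1.77641979 -0.05937097  2.52560509]
208 [(236, [0.5038, -0.147, 0.0192]), (238, [0.5056, -0.145, 0.0265]), (239, [0.5057, -0.1451, 0.0274]), (240, [0.5062, -0.1447, 0.0296])]
212 [(236, [0.5063, -0.1469, 0.0204]), (238, [0.5073, -0.1458, 0.0255]), (239, [0.5078, -0.1454, 0.0276]), (240, [0.5077, -0.1459, 0.0277])]
306 [(236, [0.5554, -0.1567, 0.02]), (238, [0.5547, -0.1547, 0.0262]), (239, [0.5546, -0.1549, 0.0269]), (240, [0.5543, -0.1545, 0.0288])]
310 [(236, [0.5576, -0.1576, 0.0189]), (238, [0.5567, -0.155, 0.0263]), (239, [0.5565, -0.155, 0.0274]), (240, [0.5563, -0.1546, 0.0292])]
```

The tips are now about 4–5 mm above the deck, well within the disc's 9 mm thickness. Contact should come after about 24 mm of travel and the nest after about 143 mm. Pushing slowly along tool x.

arm_command([
  [7,0,0,0,0.5],
  [7,0,0,0,0.5],
  [5,0,0,0,0.5],
  [5,0,0,0,0.5],
  [5,0,0,0,0.5],
  [5,0,0,0,0.5],
  [5,0,0,0,0.5],
  [5,0,0,0,0.5],
  [5,0,0,0,0.5],
  [5,0,0,0,0.5],
  [5,0,0,0,0.5],
  [5,0,0,0,0.5],
  [5,0,0,0,0.5],
  [5,0,0,0,0.5],
  [5,0,0,0,0.5],
  [5,0,0,0,0.5],
  [5,0,0,0,0.5],
  [5,0,0,0,0.5],
  [5,0,0,0,0.5],
  [0,0,0,0,0.5],
])

```text
t: 8.45
position: [0.546, -0.0623, -0.0199]
eef_rot: [-2.423, -1.999, -0.001]
force: [0.3, 0.4, 0.4]
finger_gap: 0.5
```

Run:
```python
from h import *
s=arm.state();print(s['t'],s['position'],s['force'])
p=viewer.get_image('wrist'); save(p,'wrist4.png')
u,v,Z,W=cloud(p)
for q,z in [('nest',.012),('base',.02),('button_pivot',.02),('button_end',.035)]:
    for r in viewer.mark_of(q,p)[:2]: print(q,round(r['score'],2),np.round(r['centre'],1),w(p,r['centre'],z).round(4))
h=cv2.inRange(cv2.cvtColor(p['pixels'],cv2.COLOR_RGB2HSV),(22,70,100),(40,200,255)); n,l,st,c=cv2.connectedComponentsWithStats(h)
for i in np.argsort(-st[1:,4])[:2]+1: print(st[i],c[i],w(p,c[i],.029))
```

```text
8.45 [ 0.54603527 -0.06231407 -0.01991081] [0.32623425 0.36316786 0.42181229]
nest 0.97 [261.9  51.5] [0.5685 0.0353 0.012 ]
base 0.62 [257.1 159.6] [ 0.5568 -0.0129  0.02  ]
[  161    55   177   164 11142] [231.68138575 111.11739365] [0.55030913 0.01185239 0.029     ]
[   0  268   27  107 1825] [ 10.56876712 323.64657534] [ 0.40547249 -0.07526763  0.029     ]
```

View pics/wrist4.png

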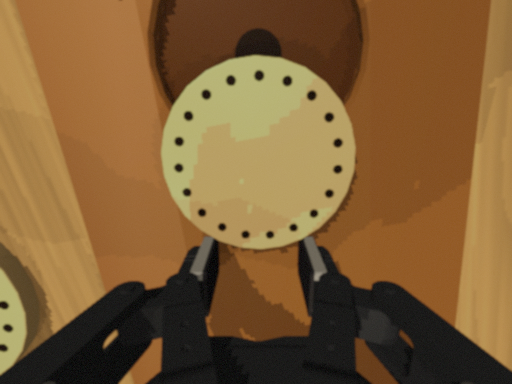

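The push is straight: the base is at (258,151), centred between the fingers, and the nest rim is centred at column 257. About 44–48 mm remain. Continuing slower.

arm_command([
  [4,0,0,0,0.5],
  [4,0,0,0,0.5],
  [4,0,0,0,0.5],
  [4,0,0,0,0.5],
  [4,0,0,0,0.5],
  [4,0,0,0,0.5],
  [4,0,0,0,0.5],
  [4,0,0,0,0.5],
  [2,0,0,0,0.5],
  [2,0,0,0,0.5],
  [2,0,0,0,0.5],
  [2,0,0,0,0.5],
  [2,0,0,0,0.5],
  [0,0,0,0,0.5],
])

```text
t: 10.1
position: [0.554, -0.0218, -0.0199]
eef_rot: [-2.424, -1.999, -0.001]
force: [0.3, 0.6, 1.0]
finger_gap: 0.499
```

```bash
cat > seat.py <<'E'
from h import *
import sys
s=arm.state();print(s['t'],s['position'],s['force'])
p=viewer.get_image('wrist'); save(p,sys.argv[1])
u,v,Z,W=cloud(p)
h=cv2.inRange(cv2.cvtColor(p['pixels'],cv2.COLOR_RGB2HSV),(22,70,100),(40,200,255)); n,l,st,c=cv2.connectedComponentsWithStats(cv2.morphologyEx(h,cv2.MORPH_CLOSE,np.ones((9,9))))
i=1+np.argmax(st[1:,4]); m=cv2.erode((l==i).astype(np.uint8),np.ones((5,5)))>0
k=W[m&(Z>0)]; A=np.c_[k,np.ones(len(k))]; a=np.linalg.lstsq(A[:,[0,1,3]],k[:,2],rcond=None)[0]
print('disc',st[i],'bbox centre',w(p,(st[i][0]+st[i][2]/2,st[i][1]+st[i][3]/2),.021),'z med',np.median(k[:,2]),'tilt',a[:2].round(4))
dk=(cv2.inRange(cv2.cvtColor(p['pixels'],cv2.COLOR_RGB2HSV),(8,150,60),(18,255,200))>0)&(W[...,2]>.01)&(W[...,2]<.03); print('deck med',np.median(W[dk][:,2]))
E
python3 seat.py wrist5.png
```

```text
10.1 [ 0.55398551 -0.02176238 -0.01991165] [0.32182346 0.62092218 0.98505286]
disc [  162    58   191   193 25652] bbox centre [0.56549229 0.03027165 0.021     ] z med 0.025891790585714277 tilt [-0.0233 -0.132 ]
deck med 0.019948427298657888
```

View pics/wrist5.png

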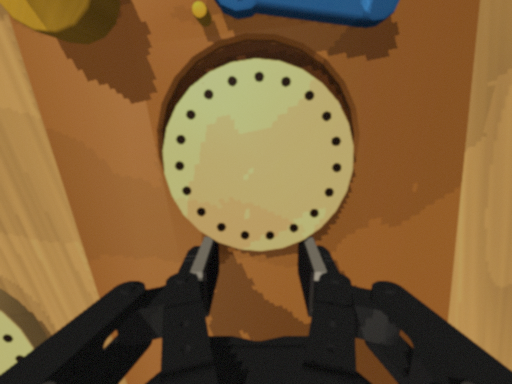

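The base has dipped at its front (tilt -0.13) and sits laterally centred in the nest, with about 8 mm still to go. Nudging on.

arm_command([
  [2,0,0,0,0.5],
  [2,0,0,0,0.5],
  [2,0,0,0,0.5],
  [1,0,0,0,0.5],
  [1,0,0,0,0.5],
  [0,0,0,0,0.5],
])

```text
t: 10.75
position: [0.5555, -0.0142, -0.0199]
eef_rot: [-2.424, -1.999, -0.0]
force: [-1.0, -0.7, 1.1]
finger_gap: 0.501
```

```bash
python3 seat.py wrist6.png
```

```text
10.75 [ 0.55546781 -0.0142229  -0.01990767] [-0.97077172 -0.65117992  1.1410443 ]
disc [  166    65   182   181 21882] bbox centre [0.56665059 0.03740327 0.021     ] z med 0.020974830658166802 tilt [-0.0006 -0.0008]
deck med 0.019950365988112242
```

Seated: the disc top is at 0.0210 against the deck at 0.0199, with tilt about 0. Backing off, raising, shutting the fingers and looking at the button.

arm_command([
  [-5,0,0,0,0.5],
  [-10,0,0,0,0.5],
  [0,0,-15,0,0.5],
  [0,0,-25,0,0.2],
  [0,0,-25,0,0],
  [0,0,-15,0,0],
  [0,0,0,0,0],
  [0,0,0,0,0],
], newtons=20)

```text
t: 11.6
position: [0.5522, -0.0302, 0.0597]
eef_rot: [2.425, 1.997, -0.001]
force: [-0.3, -0.0, -0.6]
finger_gap: 0.002
```

Run:
```python
from h import *
s=arm.state();print(s['t'],s['position'],s['finger_gap'])
p=viewer.get_image('wrist'); save(p,'wrist7.png')
u,v,Z,W=cloud(p)
for q,z in [('nest',.012),('base',.012),('button_pivot',.02),('button_end',.035),('weight',.02)]:
    for r in viewer.mark_of(q,p)[:1]: print(q,round(r['score'],2),np.round(r['centre'],1),w(p,r['centre'],z).round(4))
h=cv2.inRange(cv2.cvtColor(p['pixels'],cv2.COLOR_RGB2HSV),(95,100,30),(125,255,255))
m=(h>0)&(Z>0)&(W[...,2]>.03)&(W[...,2]<.042); k=W[m]; print(len(k),np.median(k[:,2]),'x',np.percentile(k[:,0],[0.5,99.5]),'y',np.percentile(k[:,1],[.5,99.5]))
k=W[m]; print('rect',cv2.minAreaRect((k[:,:2]*1000).astype(np.float32)))
# lowest finger points
print('finger', [(r,W[r,258].round(3).tolist(),Z[r,258]) for r in range(215,260,4)])
```

```text
11.6 [ 0.55221639 -0.03019515  0.0597401 ] 0.0022929258355066065
base 0.8 [257.2 119.9] [0.5658 0.0339 0.012 ]
button_pivot 0.73 [248.8  18.1] [0.5731 0.1003 0.02  ]
button_end 0.95 [329.5  24.5] [0.6219 0.0832 0.035 ]
weight 0.8 [144.7  21. ] [0.504  0.1121 0.02  ]
2909 0.03480076026767545 x [0.56151777 0.62859227] y [0.0747598  0.10634727]
rect ((595.234375, 91.00323486328125), (20.366649627685547, 71.15198516845703), 75.335693359375)
finger [(215, [0.552, -0.04, 0.019], np.float32(0.23690516)), (219, [0.551, -0.043, 0.02], np.float32(0.23721802)), (223, [0.551, -0.047, 0.019], np.float32(0.23866782)), (227, [0.55, -0.05, 0.021], np.float32(0.23815915)), (231, [0.549, -0.053, 0.02], np.float32(0.23975031)), (235, [0.556, -0.019, 0.103], np.float32(0.15032664)), (239, [0.556, -0.02, 0.106], np.float32(0.1473479)), (243, [0.556, -0.019, 0.112], np.float32(0.14192992)), (247, [0.556, -0.019, 0.116], np.float32(0.1385487)), (251, [0.556, -0.019, 0.12], np.float32(0.13438402)), (255, [0.556, -0.019, 0.124], np.float32(0.13036118)), (259, [0.556, -0.019, 0.128], np.float32(0.12639214))]
```

View pics/wrist7.png

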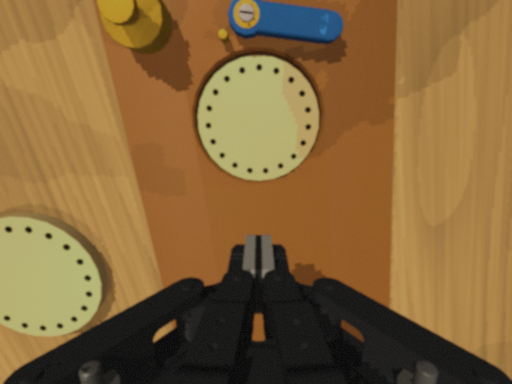

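The view shows the base flat in the nest at (258,118), the button from its pivot at (246,14) to its end at (335,24), and the shut fingertips at (258,240). The tip offset is still about 42 mm (tip z 0.102 at TCP 0.060). Planning the sweep.

Run:
```python
import numpy as np
P=np.array([.5725,.0985]);c=lambda a:np.array([np.cos(np.radians(a)),np.sin(np.radians(a))])
tx=np.array([.189,.982]);ty=np.array([.982,-.189]);T=np.array([.5522,-.0302])
def F(f,cl=0):
    a=np.radians(f+10.9); s=11*abs(np.cos(a))+8*abs(np.sin(a)); return P+.046*c(f)+(9+s+cl)/1e3*c(f+90)
pts=[F(-16,10)]+[F(f) for f in(-16,-26,-36,-46,-56,-66,-76,-86,-95)]
for p in pts:
    d=p-T; print(p.round(4),'dx %.1f dy %.1f'%(d@tx*1e3,d@ty*1e3)); T=p
```

```text
[0.6252 0.1153] dx 156.7 dy 44.2
[0.6224 0.1057] dx -10.0 dy -0.9
[0.6234 0.0978] dx -7.5 dy 2.4
[0.6229 0.0895] dx -8.2 dy 1.1
[0.6207 0.0811] dx -8.7 dy -0.5
[0.6168 0.0729] dx -8.8 dy -2.3
[0.6112 0.0654] dx -8.5 dy -4.1
[0.6039 0.0589] dx -7.7 dy -5.9
[0.5952 0.054 ] dx -6.5 dy -7.6
[0.5865 0.0511] dx -4.5 dy -8.0
```

arm_command([
  [20,6,0,0,0],
  [20,6,0,0,0],
  [20,6,0,0,0],
  [20,6,0,0,0],
  [20,6,0,0,0],
  [20,6,0,0,0],
  [20,4,0,0,0],
  [18,4,0,0,0],
  [2,0,15,0,0],
  [0,0,20,0,0],
  [0,0,20,0,0],
  [0,0,12,0,0],
  [0,0,8,0,0],
  [0,0,0,0,0],
])

```text
t: 13.3
position: [0.6254, 0.1187, -0.0162]
eef_rot: [-2.424, -1.997, 0.003]
force: [-0.6, 0.4, -1.1]
finger_gap: 0.003
```

Run:
```python
from h import *
s=arm.state();print(s['t'],s['position'],s['force'])
p=viewer.get_image('scene'); u=px(p,[.60,.08,.03]).astype(int); print(u); save(p,'sc8.png',(u[0]-60,u[1]-60,u[0]+60,u[1]+40),6)
```

```text
13.3 [ 0.6253757   0.11870812 -0.01621909] [-0.63965863  0.35511505 -1.14832314]
[255 228]
```

View pics/sc8.png

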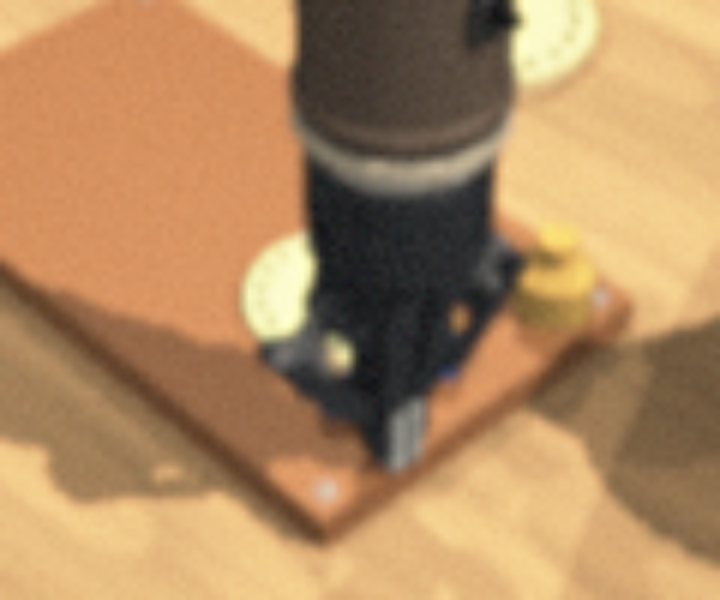

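The shut fingers at crop (403,440) stand on the +y side of the button just above the deck, clear of the weight at (558,280). Sweeping the button round slowly.

arm_command([
  [-7,0,0,0,0],
  [-6,-1,0,0,0],
  [-4,1,0,0,0],
  [-4,1,0,0,0],
  [-4,1,0,0,0],
  [-4,0,0,0,0],
  [-4,0,0,0,0],
  [-5,-1,0,0,0],
  [-4,-1,0,0,0],
  [-4,-1,0,0,0],
  [-4,-2,0,0,0],
  [-4,-2,0,0,0],
  [-4,-3,0,0,0],
  [-4,-3,0,0,0],
  [0,0,0,0,0],
])

```text
t: 14.85
position: [0.6029, 0.0596, -0.015]
eef_rot: [2.425, 1.997, -0.002]
force: [0.0, -0.4, 0.9]
finger_gap: -0.002
```

```bash
cat > btn.py <<'E'
from h import *
import sys
s=arm.state();print(s['t'],s['position'],s['force'])
for n in ['top','scene']:
    p=viewer.get_image(n); u,v,Z,W=cloud(p)
    h=cv2.inRange(cv2.cvtColor(p['pixels'],cv2.COLOR_RGB2HSV),(95,100,30),(125,255,255))
    k=np.array([w(p,(c,r),.035)[:2] for r,c in np.argwhere(h>0)]); k=k[np.hypot(k[:,0]-.5725,k[:,1]-.0985)<.09]
    print(n,len(k),k.mean(0).round(4),k.min(0).round(4),k.max(0).round(4))
    for q,z in [('button_end',.035),('button_pivot',.035)]:
        for r in viewer.mark_of(q,p)[:1]: print(n,q,round(r['score'],2),w(p,r['centre'],z).round(4))
    u=px(p,[.58,.06,.03]).astype(int); save(p,n+sys.argv[1]+'.png',(u[0]-60,u[1]-60,u[0]+60,u[1]+40),6)
E
python3 btn.py 9
```

```text
14.85 [ 0.6029042   0.05961685 -0.01497432] [ 0.01790719 -0.35034506  0.9457848 ]
top 5 [0.5599 0.0988] [0.5591 0.092 ] [0.5628 0.1055]
top button_end 0.33 [0.503  0.1135 0.035 ]
top button_pivot 0.91 [0.5662 0.1018 0.035 ]
scene 69 [0.582  0.0842] [0.5716 0.0583] [0.592  0.1132]
scene button_end 0.44 [0.5866 0.0534 0.035 ]
scene button_pivot 0.82 [0.5946 0.107  0.035 ]
```

View pics/scene9.png

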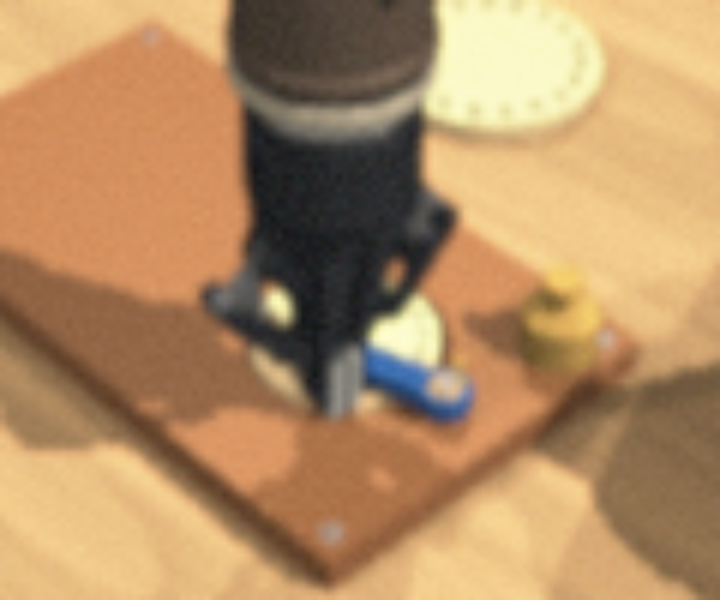

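The button has swung most of the way. It runs from its pivot at crop (450,388) to behind the fingers at (345,375), and the weight is untouched. Pushing the rest, then backing away to look.

arm_command([
  [-3,-4,0,0,0],
  [-3,-4,0,0,0],
  [-2,-3,0,0,0],
  [-2,-3,0,0,0],
  [0,0,0,0,0],
  [0,6,0,0,0],
  [0,14,0,0,0],
  [0,10,-20,0,0],
  [-20,10,-30,0,0],
  [-40,0,-35,0,0],
  [-40,-20,0,0,0],
  [-20,-20,0,0,0],
  [0,0,0,0,0],
])

```text
t: 16.45
position: [0.5625, -0.0665, 0.0678]
eef_rot: [2.429, 1.992, -0.006]
force: [-0.2, -0.4, -0.8]
finger_gap: -0.003
```

```bash
cat > fin.py <<'E'
from h import *
import sys
s=arm.state();print(s['t'],s['position'],s['force'])
p=viewer.get_image('wrist'); save(p,sys.argv[1]); u,v,Z,W=cloud(p)
for q,z in [('base',.012),('button_pivot',.035),('button_end',.035),('weight',.02)]:
    for r in viewer.mark_of(q,p)[:1]: print(q,round(r['score'],2),np.round(r['centre'],1),w(p,r['centre'],z).round(4))
hs=cv2.cvtColor(p['pixels'],cv2.COLOR_RGB2HSV)
m=(cv2.inRange(hs,(95,100,30),(125,255,255))>0)&(W[...,2]>.03)&(W[...,2]<.042); k=W[m]
d=np.linalg.svd(k[:,:2]-k[:,:2].mean(0),full_matrices=False)[2][0]; d*=-np.sign(d[1]); print('button mean',k.mean(0),'dir deg',np.degrees(np.arctan2(d[1],d[0])),'theta',np.radians(-4.9)-np.arctan2(d[1],d[0]))
m=(cv2.inRange(hs,(22,70,100),(40,200,255))>0)&(np.hypot(W[...,0]-.566,W[...,1]-.034)<.05); k=W[m]; a=np.linalg.lstsq(np.c_[k[:,:2],np.ones(len(k))],k[:,2],rcond=None)[0]; print('disc z',np.median(k[:,2]),a[:2])
E
python3 fin.py wrist10.png
```

```text
16.45 [ 0.56254375 -0.06645806  0.06783846] [-0.21734793 -0.36456608 -0.78188081]
base 0.93 [ 23.4 240.4] [ 0.3481 -0.0648  0.012 ]
button_pivot 0.56 [235.1  71.3] [0.568  0.0327 0.035 ]
button_end 0.93 [227.4  53.3] [0.5654 0.0446 0.035 ]
button mean [0.56677159 0.05823933 0.03487062] dir deg -96.25118960544948 theta 1.5943790342287132
disc z 0.02095120959117986 [ 0.03681132 -0.07657932]
```

View pics/wrist10.png

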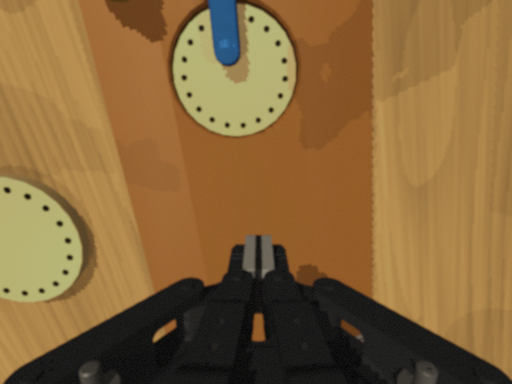

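The button lies across the base: its end is at (228,62) against the disc centre at (235,69), angle about 1.59. The base is flat in the nest with its top at 0.021. The gripper is well clear, so I'm handing in.

```bash
python3 -c "
from bench import arm
print(arm.finish_job(), arm.state()['t'])"
```

```text
the job is handed in; nothing more can be done
the job is handed in; nothing more can be done
```

The base is in the nest and the turn button lies across it. I handed the job in just after 16.5 s (the limit is 48 s).

I pushed the base about 120 mm with the fingertips parted until it dropped in. Then I swept the button round with the fingers shut and backed clear. Nothing was pinched or lifted.

**Last checks**
- **Base:** its top is at z 0.021 m, 1 mm above the deck, which is the seated height. Before the button was turned, the tilt was about zero. A repeat fit afterwards gave slopes of 0.04 and -0.08. I put that down to the button's edge getting into the fit, since the height and the picture both showed it flat.
- **Button:** it measured about 1.59 rad against the 1.571 target. In the picture it looked up to about 0.05 rad past centre.
- **Weight and other things:** I didn't touch them. The weight was undisturbed in the last scene view, partway through the button sweep. The final wrist view didn't include it.

**What disagreed**
- **Fingertip height:** the cameras put the fingertips about 42 mm above the reported TCP. I trusted the cameras and set the pushing height from them. No contact at a TCP height below the deck supported that.
- **Network finds:** the final base mark landed on the larger pale look-alike, and the final pivot mark was wrong. I used colour and depth measurements instead.

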